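# Refit a valve lever on its splined stem and open the cooling-water valve

## Task

The lever with the red knob has come off the cooling-water valve. Fit it on the valve's toothed stem on the tooth that leaves it pointing less than a quarter turn clockwise (seen from above) of the outlet end with the blue collar, feeling gently for the teeth without forcing them, and push it fully home on its seat; only then turn it anticlockwise, gently, until the valve is fully open and the lever lies in line with the pipe, pointing to the blue collar. Let go of it there and leave everything else on the bench alone.

Things in the scene. Friction and masses are not known exactly. Their poses are not given: they have to be found in the camera images.
- lever_hub (a point): centre, half-way up, of the hub of the loose valve lever. Hub: bare aluminium block 40 x 40 mm, 36 mm high, lying on the bench right way up (z up). A flat arm 18 mm wide, 9 mm thick (14 to 24 mm above the underside), runs from it along +x to a red knob. The hub's faces towards +y and -y are plain flats, 40 mm apart, full height, good to grip. The whole lever weighs about 0.3 kg.
- lever_bore (a point): centre of the hub's underside, 18 mm below its centre, on the axis of the bore that goes right through the hub. The bore is 19.6 mm across at its narrowest and has four lengthwise grooves, along the lever's +x, -x, +y and -y, each 7.6 mm wide and reaching 13.8 mm from the axis. x along the arm, z up.
- lever_knob (a point): middle of the lever's red knob, a round grip 24 mm across and 36 mm high, 120 mm from the hub's centre along the lever's +x.
- stem_seat (a point): centre of the seat: flat top, 115 mm above the bench, of the valve's round 32 mm steel neck, on the stem's axis; the hub's underside must rest on it. Fixed to the valve: x points along the pipe to the outlet, z up. Below it: a 38 mm gland (to 98 mm above the bench), the valve body (76 x 56 mm, to 88 mm) and the pipe. Over 60 N between lever and valve does damage.
- tooth_ends (a point): on the stem's axis, 24 mm above the seat: flat upper ends of the brass stem's four straight teeth, 90 degrees apart, 6 mm wide, reaching 13 mm from the axis, from the seat up to here. Out of step, the hub rests here; it drops on only within about 0.07 rad of the right angle. Axes are the valve's, NOT the stem's: the stem's own rotation is not measured and must be seen or felt.
- stem_top (a point): tip of the stem, 38 mm above the seat: above the teeth stand a smooth pilot 18 mm across (6 mm) and a cone (8 mm) narrowing to 9 mm, which centre the hub. The stem turns stiffly (about 0.22 N m) and stays as left. It starts 0.36 to 1.42 rad clockwise (seen from above) of fully open, a hard stop, where the teeth lie along and across the pipe. Axes are the valve's.
- outlet (a point): blue collar round the outlet pipe, 78 mm from the stem's axis along the valve's x, 58 mm above the bench (the inlet has a grey one). The pipe, 27 mm thick, runs 115 mm to either side, then down to the bench. When fully open the lever points along this x; fitted on the right tooth of the part-shut stem it points 0.36 to 1.42 rad clockwise of it, as the stem happens to stand.
- wrench_mid (a point): bystander, to be left alone: a steel open-ended spanner lying flat; this point is its middle (origin of its length, 5 mm up).
- nut_mid (a point): bystander, to be left alone: a brass ring nut, 38 mm across, 12 mm high; this point is its middle.
- beaker_mid (a point): bystander, to be left alone: a glass beaker, 72 mm across, 85 mm high; this point is its middle.
- amber_mid (a point): bystander, to be left alone: an amber reagent bottle, 68 mm across, 100 mm high; this point is its middle.
- jar_mid (a point): bystander, to be left alone: a white jar with a blue cap, 72 mm across, 90 mm high; this point is its middle.
- sieve_mid (a point): bystander, to be left alone: a brass test sieve, an open pan 100 mm across, 40 mm high; this point is its middle.
- meter_mid (a point): bystander, to be left alone: a red hand meter, 130 x 65 x 30 mm, lying flat; this point is its middle.
Things that resemble listed ones, but are neither listed nor needed, are in the scene too. What is meant by the part that bears lever_hub is not black, and is the smaller of those in its own colour.

How it is judged (in metres and radians):
On the way:
1. the lever is fully home on its seat while the valve is still partly shut (lever at least 6 degrees clockwise of the pipe) (horizontal distance between lever_hub and stem_seat below 0.004 m and z of lever_hub in the frame of stem_seat between 0.014 and 0.0205 m and angle between lever_hub's own z axis and vertical below 0.08 rad and y of lever_knob in the frame of stem_seat below -0.0125 m and x of lever_knob in the frame of stem_seat above -0.02 m), for 0.15 s.
At the end, for the whole second after the job is handed in: the lever sits upright and fully home (hub within 2.5 mm of its seat in height, 4 mm sideways), in line with the pipe and pointing to the blue collar (knob within 18 mm of the pipe's line), let go and at rest (horizontal distance between lever_hub and stem_seat below 0.004 m and z of lever_hub in the frame of stem_seat between 0.014 and 0.0205 m and angle between lever_hub's own z axis and vertical below 0.08 rad and x of lever_knob in the frame of stem_seat above 0.1 m and y of lever_knob in the frame of stem_seat between -0.018 and 0.018 m and linear speed of lever below 0.01 m/s); the robot touches nothing.
It fails at once if the lever was forced on the valve (more than 60 N) (contact force between lever and valve above 60 N).
It fails at once if another thing on the bench was moved by more than 30 mm (distance of any of wrench_mid, nut_mid, beaker_mid, amber_mid, jar_mid, sieve_mid, meter_mid from where it was at the start of the episode above 0.03 m).
It also fails if it takes over 72 s, if anything falls off the work surface, if the arm or the gripper's body presses on something with over 40 N, if the wrist force passes 120 N, or if a joint passes its speed limit or range.

## Robot

A 6-joint arm with a two-finger parallel gripper is mounted at the origin on the work surface. World frame = base frame: x ahead of the robot, y to its left, z up, the work surface at z = 0. Lengths are in m, angles in degrees, forces in N, time in s.
With the tool pointing down it reaches from about 0.35 to 0.875 m from the base axis. Payload 4.2 kg.
Tool frame: the origin (TCP) lies at the very end of the fingers, on their centre line; the grasp point (between the pads) lies 19 mm behind it (r.grip_point_offset is the distance from the TCP to the grasp point, in m); z points along the fingers, y is the line along which they close (so a half turn about z gives the same grasp; the last joint's range is limited). The gripper opens to 87 mm and grips with 3 to 60 N. Pads are 19 mm wide; open, the fingers measure 117 mm over their backs; the gripper's body (75 mm by 190 mm) begins 51 mm behind the grasp point.
Start: joints at [78.358, 22.042, 0.453, 0, -68.411, -14.817], TCP at [0.278, 0.56, 0.223] pointing down, gripper open.
Joint ranges: [-179.83, 179.83], [-69.29, 118.12], [-61.27, 80.66], [-181.25, 117.63], [-171.15, -9.14], [-177.46, 177.46]. Speed limits (degrees/s): [159.86, 159.86, 180, 180, 180, 180].

## Interface

Orientations are given as a 3x3 rotation matrix whose columns are the frame's x, y, z axes.
In Python, from station import r, cams gives the robot as it stands. The module is installed in compiled form; this text tells all that it offers.
- The arm moves only by the shell command python3 -m handwheel 'ROWS'. ROWS is JSON, a list that holds one entry, the list of rows, each a list of 7 numbers: the turn, a rotation vector about the tool's x, y, z in units of 6 degrees (1.0 is 6 degrees), then the shift along the tool's x, y, z in m, then the finger opening in m, from 0 to 0.087. In form: [[[ax, ay, az, x, y, z, jaw], ...]]. A call has 1 to 12 rows; each row shifts and turns the commanded pose from where the row before left it, along the tool's axes as they then stand; what a row does not reach is not made up. A row lasts 1/10 s, in which the tool goes at most 50 mm and 8.59 degrees, less where a joint would pass 70% of its speed; a pose out of reach is approached as far as the arm can. A call with a gripper value outside its range is refused whole. The fingers move at their own pace and stop on an object; the grip force is fixed at half the most. Time passes only in rows, so rows that do not move let the fingers close. It gives the time, the measured TCP pose, the force, the opening and the grip force at its end, in the units of the state.
- r.sense(): the state, without advancing time (a new reading comes with each control period).
- cams.capture(name): name is "scene" or "top" or "wrist"; returns the picture (384x512x3 uint8, red, green, blue); there is no depth.
- cams.get_calibration(name): a dict with "camera_matrix" (3x3 intrinsics, pixels), "rvec" (rotation vector, rad) and "tvec" (3), from world to camera coordinates, as OpenCV has them; the wrist camera has in their place "T_tool_cam" (4x4, takes a point from camera to tool coordinates, whose origin is the TCP and whose axes are the flange's). Camera axes: x right, y down, z forward; pixel columns grow to the right and rows downward; lengths in m; the calibration is good to about 2 mm. A picture is of the moment at which its call begins: read the wrist's pose just before it. get_calibration takes no time and is no camera call.
- r.finish_job(): hands the job in; it is judged then, once.
The state is a dict: "time_s": time; "joints": joint angles; "joint_velocities": joint speeds; "effort": joint torques, N m; "tcp_pos": TCP position; "ee_rot": TCP orientation; "wrist_force": force on the tool from outside, world axes, zero at the start; "moment": the same for the moment, N m; "gripper_width": opening from 0.0 (shut) to 1.0 (fully open); "gripper_force": force on a finger pad.
Only numpy, scipy, OpenCV 4.12 (cv2) and the standard library are available. Lean on these libraries where they do the work, as an engineer would, in place of code of your own. Each camera call takes 0.05 s, during which the arm holds its last target. There are 200 camera calls.

## Working session

There is one attempt and no reset: what is moved stays moved. The work goes in short steps, Python scripts to look and compute and a shell command to move; the robot and the scene stay as the last step left them, time stands still between calls to the robot, and variables do not carry over. Pictures are saved under pics/ and viewed, at most 10 in all, crops included, and the job is handed in when it is done.

```bash
mkdir -p pics; ls
python3 - <<'E'
from station import r,cams
import cv2,numpy as np
s=r.sense();print(s)
for n in("scene","top"):
    im=cams.capture(n);np.save(f"{n}.npy",im)
    cv2.imwrite(f"pics/{n}.png",cv2.cvtColor(cv2.resize(im,(800,600)),4))
for n in("scene","top","wrist"):print(n,cams.get_calibration(n))
E
```

```text
pics
{'time_s': 0.0, 'joints': array([ 7.83583563e+01,  2.20905996e+01,  3.79789437e-01, -3.12932304e-02,
       -6.84108321e+01, -1.48177149e+01]), 'joint_velocities': array([-0.06338654,  0.16167036,  0.03489364,  0.00743172, -0.05376232,
        0.01257275]), 'effort': array([-7.56940426e-04, -3.90657842e+01,  1.87406677e+01,  4.21979249e+00,
        1.09954688e-02, -1.90768842e-04]), 'tcp_pos': array([0.27816849, 0.55900683, 0.22145541]), 'ee_rot': array([[ 8.95160861e-01, -4.45742275e-01, -9.25807687e-04],
       [-4.45743234e-01, -8.95158680e-01, -1.97685293e-03],
       [ 5.24221340e-05,  2.18227388e-03, -9.99997617e-01]]), 'wrist_force': array([-0.27226058,  0.262195  ,  0.35757517]), 'moment': array([ 0.0125532 ,  0.02750934, -0.04511412]), 'gripper_force': 0.0, 'gripper_width': 1.001359606129783}
scene {'camera_matrix': array([[378.30731297,   0.        , 254.61296843],
       [  0.        , 378.30731297, 194.19318888],
       [  0.        ,   0.        ,   1.        ]]), 'rvec': array([ 0.92537021,  2.48965724, -1.10928938]), 'tvec': array([ 0.49575735, -0.11245497,  1.40920999])}
top {'camera_matrix': array([[378.03018355,   0.        , 260.77401782],
       [  0.        , 378.03018355, 192.2617996 ],
       [  0.        ,   0.        ,   1.        ]]), 'rvec': array([ 2.03691645, -2.17738436,  0.23250095]), 'tvec': array([-0.05325058,  0.56383289,  1.20018355])}
wrist {'camera_matrix': array([[332.97876418,   0.        , 254.36508321],
       [  0.        , 332.97876418, 193.70717029],
       [  0.        ,   0.        ,   1.        ]]), 'T_tool_cam': array([[-5.63954758e-04, -9.59991418e-01, -2.80028856e-01,
         7.74479464e-02],
       [ 9.99999586e-01, -7.41205304e-04,  5.27074985e-04,
        -5.59712967e-04],
       [-7.13546336e-04, -2.80028443e-01,  9.59991438e-01,
        -1.62021643e-01],
       [ 0.00000000e+00,  0.00000000e+00,  0.00000000e+00,
         1.00000000e+00]])}
```

View pics/scene.png

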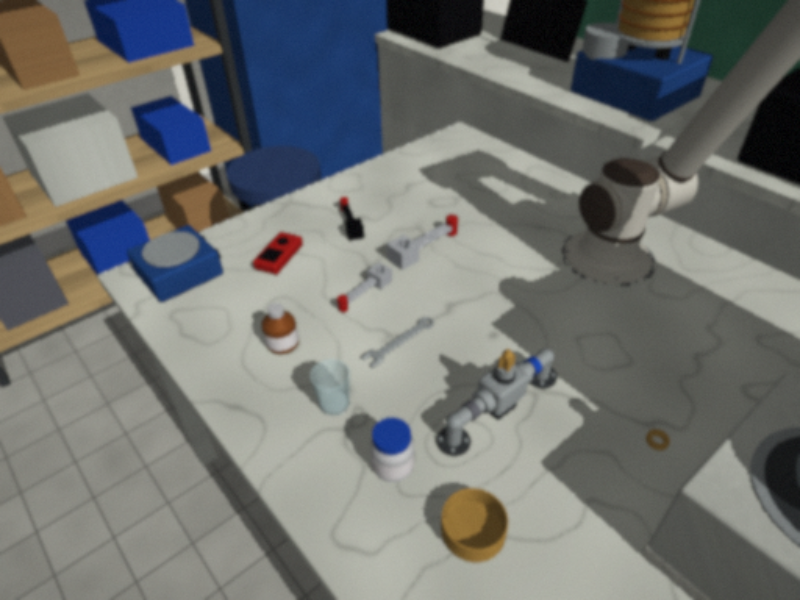

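View pics/top.png

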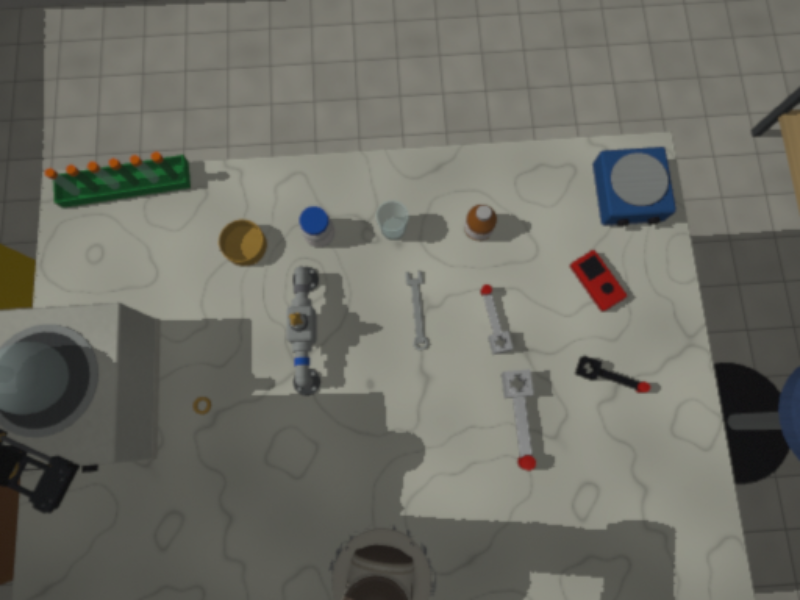

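Candidates for the lever (pixels in the 800x600 top view): small aluminium lever, hub (500,342) with knob (487,290); large aluminium lever, hub (517,384) with knob (527,462); black lever, hub (590,368) with knob (643,387). By the description it is the small aluminium one. The valve stem is at (299,320), and the blue collar at (302,362) points towards the robot.

```bash
cat > h.py <<'E'
import cv2,numpy as np
from station import r,cams
def cam(n,s=None):
    c=cams.get_calibration(n);K=c["camera_matrix"]
    if n!="wrist":
        R=cv2.Rodrigues(c["rvec"])[0];return K,R,c["tvec"]
    T=np.eye(4);T[:3,:3]=s["ee_rot"];T[:3,3]=s["tcp_pos"]
    M=np.linalg.inv(T@c["T_tool_cam"]);return K,M[:3,:3],M[:3,3]
def ray(C,uv):
    K,R,t=C;d=R.T@np.linalg.inv(K)@np.array([uv[0],uv[1],1.]);return -R.T@t,d/np.linalg.norm(d)
def onz(C,uv,z):
    o,d=ray(C,uv);return o+d*(z-o[2])/d[2]
def tri(obs):
    A=0;b=0
    for C,uv in obs:
        o,d=ray(C,uv);P=np.eye(3)-np.outer(d,d);A=A+P;b=b+P@o
    X=np.linalg.solve(A,b)
    return X,[np.linalg.norm(np.cross(X-ray(C,uv)[0],ray(C,uv)[1])) for C,uv in obs]
def proj(C,X):
    K,R,t=C;p=K@(R@np.asarray(X,float)+t);return p[:2]/p[2]
def blobs(im,lo,hi,amin=8):
    m=cv2.inRange(cv2.cvtColor(im,cv2.COLOR_RGB2HSV),np.array(lo),np.array(hi))
    n,l,st,c=cv2.connectedComponentsWithStats(m);return [(c[i].round(1),st[i,4]) for i in range(1,n) if st[i,4]>=amin]
E
python3 - <<'E'
from h import *
T=cam("top");S=cam("scene");it=np.load("top.npy");isc=np.load("scene.npy")
f=.64
for n,a,b in(("hubtop",(500,341),(379,272)),("bighub",(517,383),(403,247)),("knob",(487,290),(343,303)),("blue collar",(302,361),(535,365)),("stemtip",(298,317),(507,353))):
    X,e=tri([(T,np.array(a)*f),(S,np.array(b)*f)]);print(n,X.round(3),np.round(e,4))
for n,im in(("top",it),("scene",isc)):
    print(n,"blue",blobs(im,(105,150,60),(130,255,255)));print("red",blobs(im,(172,120,60),(180,255,255)),blobs(im,(0,150,60),(6,255,255)));print('brass',blobs(im,(12,130,60),(25,255,255)))
a=it[150:320,150:420];a=cv2.resize(a,None,fx=2.9,fy=2.9,interpolation=2)
cv2.imwrite("pics/c1.png",cv2.cvtColor(a,4))
E
```

```text
hubtop [ 0.463 -0.284  0.029] [0.0004 0.0004]
bighub [ 0.371 -0.31   0.039] [0.0001 0.0001]
knob [ 0.58  -0.268  0.016] [0.0012 0.0012]
blue collar [0.443 0.141 0.059] [0.003 0.003]
stemtip [0.521 0.132 0.14 ] [0.0027 0.0027]
top blue [(array([400.6, 121. ]), np.int32(861)), (array([200.6, 140.8]), np.int32(236)), (array([192.6, 230.5]), np.int32(31))]
red [] [(array([383.2, 181.2]), np.int32(500)), (array([310.9, 185.1]), np.int32(29)), (array([411.2, 247.5]), np.int32(42)), (array([337.1, 295.8]), np.int32(78))]
brass [(array([ 99.8, 100.6]), np.int32(35)), (array([ 86.5, 102.7]), np.int32(38)), (array([ 59.4, 106.8]), np.int32(38)), (array([ 72.7, 104.9]), np.int32(35)), (array([ 45.8, 109. ]), np.int32(38)), (array([ 32.6, 110.6]), np.int32(27)), (array([306.9, 142.1]), np.int32(157)), (array([155.1, 154.8]), np.int32(629)), (array([  9.6, 178.3]), np.int32(774)), (array([188.7, 203.6]), np.int32(34)), (array([128.8, 258.9]), np.int32(36))]
scene blue [(array([89.8, 16.2]), np.int32(2013)), (array([200.6,  48.3]), np.int32(8644)), (array([427. ,  44.4]), np.int32(1028)), (array([109.7,  82.6]), np.int32(1313)), (array([ 87.3, 159.7]), np.int32(2356)), (array([119.8, 146.4]), np.int32(13)), (array([342.5, 232.7]), np.int32(37)), (array([250. , 278.6]), np.int32(418))]
red [] [(array([219.6, 128.9]), np.int32(17)), (array([289.2, 142.6]), np.int32(45)), (array([178.4, 161.8]), np.int32(339)), (array([218.8, 193.6]), np.int32(47))]
brass [(array([21. , 28.9]), np.int32(1659)), (array([419.3,  11.2]), np.int32(1020)), (array([  4.5, 129.6]), np.int32(213)), (array([123.7, 129.8]), np.int32(563)), (array([177.9, 208.2]), np.int32(183)), (array([324.1, 230.1]), np.int32(72)), (array([420.7, 280.9]), np.int32(65)), (array([302.8, 335.4]), np.int32(1497))]
```

View pics/c1.png

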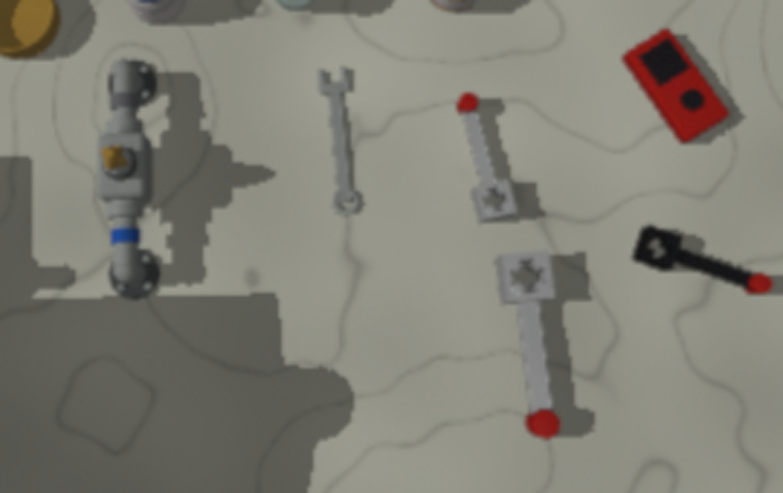

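The crop confirms the choice. The small aluminium lever has its hub at crop (495,200) and knob at (468,103). The larger silver lever is at (527,275) and the black one at (657,248). The 118 mm hub-to-knob length matches. On the way I'll look at the valve from above with the wrist camera.

```bash
python3 -m handwheel '[[[0,0,0,0,0,-0.05,0.087],[0,0,0,0.02,0.015,-0.04,0.087],[0,0,0,0.04,0.027,0,0.087],[0,0,0,0.04,0.027,0,0.087],[0,0,0,0.04,0.027,0,0.087],[0,0,0,0.04,0.027,0,0.087],[0,0,0,0.04,0.027,0,0.087],[0,0,0,0.04,0.027,0,0.087],[0,0,0,0.04,0.027,0,0.087],[0,0,0,0.04,0.027,0.01,0.087],[0,0,0,0.04,0.027,0.01,0.087],[0,0,0,0.02,0.015,0.0,0.087]]]'
python3 -m handwheel '[[[0,0,0,0,0,0,0.087],[0,0,0,0,0,0,0.087]]]'
cat > shot.py <<'E'
from h import *;import sys
s=r.sense();im=cams.capture("wrist");k=sys.argv[1];np.savez(k+".npz",im=im,R=s["ee_rot"],p=s["tcp_pos"])
print(s["tcp_pos"],s["joints"].round(1),s["time_s"])
E
python3 shot.py v1; python3 -c "
import numpy as np,cv2
cv2.imwrite('pics/v1.png',cv2.cvtColor(cv2.resize(np.load('v1.npz')['im'],(800,600),interpolation=2),4))"
```

```text
time_s: 1.3
tcp_pos: [0.5149, 0.1337, 0.2905]
ee_rot: [[0.894, -0.448, -0.004], [-0.448, -0.894, -0.002], [-0.003, 0.003, -1.0]]
wrist_force: [0.1, -0.3, -0.3]
gripper_width: 0.996
gripper_force: 0.0
time_s: 1.5
tcp_pos: [0.5148, 0.1366, 0.2921]
ee_rot: [[0.895, -0.447, -0.001], [-0.447, -0.895, -0.0], [-0.001, 0.001, -1.0]]
wrist_force: [-0.7, -0.5, -0.1]
gripper_width: 0.999
gripper_force: 0.0
[0.51482358 0.13655118 0.29211089] [ 32.3  10.5  -5.6  -0.  -73.9  31.2] 1.5
```

View pics/v1.png

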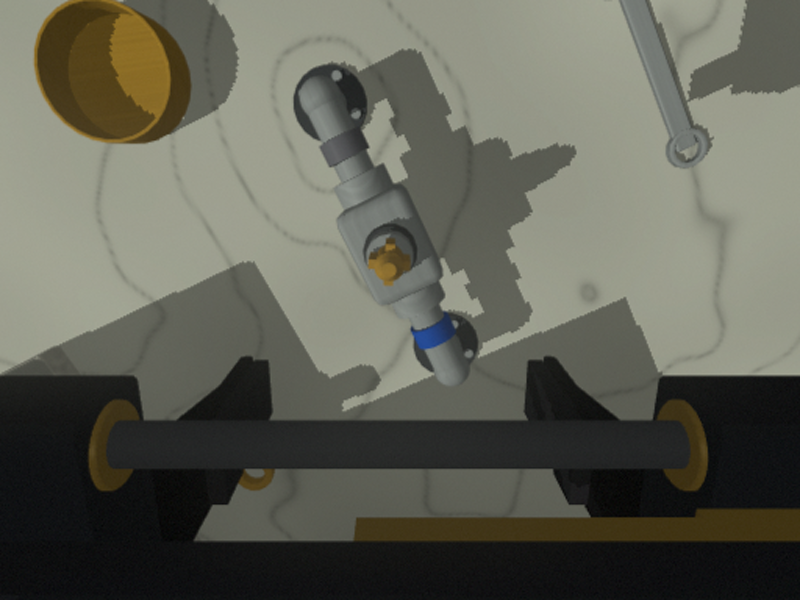

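The stem tip is at (390,260) and the blue collar at (433,330), with the brass teeth dimly visible. Now a second, closer view from straight above.

```bash
python3 -m handwheel '[[[0,0,0,-0.035,0,0.02,0.087],[0,0,0,-0.035,0.0,0.025,0.087],[0,0,0,0,0,0,0.087],[0,0,0,0,0,0,0.087],[0,0,0,0,0,0,0.087]]]' | head -2
python3 shot.py v2
python3 - <<'E'
from h import *
d=np.load('v2.npz');im=d['im'];C=cam("wrist",dict(ee_rot=d['R'],tcp_pos=d['p']))
p=proj(C,(.521,.134,.14));print(p)
x,y=p.astype(int);x0=max(0,x-90);y0=max(0,y-90);c=im[y0:y0+180,x0:x0+180];print(x0,y0,c.shape)
cv2.imwrite('pics/v2.png',cv2.cvtColor(cv2.resize(c,None,fx=3.3,fy=3.3,interpolation=2),4))
E
```

```text
time_s: 2.05
tcp_pos: [0.453, 0.1693, 0.2487]
[0.45304679 0.16929579 0.2487335 ] [ 39.8   6.9 -16.3   0.  -66.6  23.8] 2.05
[256.99800745  97.99978148]
166 7 (180, 180, 3)
```

View pics/v2.png

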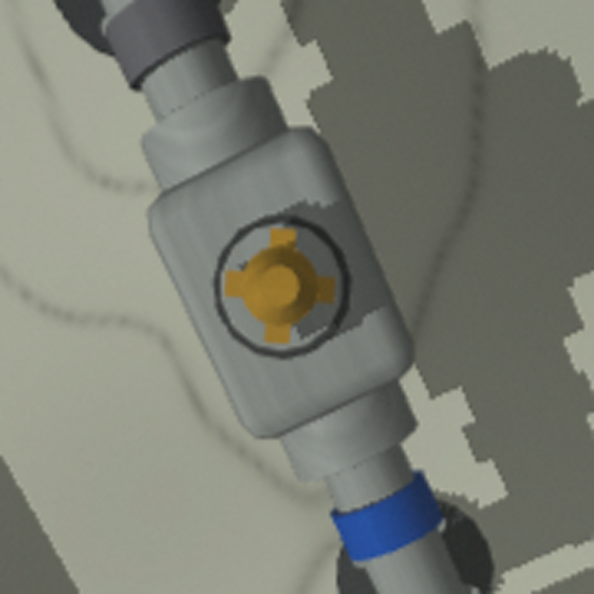

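The four brass teeth are clear, with ends at (284,236), (325,288), (277,334) and (234,284) and the tip near (280,287). The blue collar is at (387,515). Next I compute the angles and the stem position from the two views.

Run:
```python
from h import *
def L(k):
    d=np.load(k+'.npz');return d['im'],cam("wrist",dict(ee_rot=d['R'],tcp_pos=d['p']))
i1,C1=L('v1');i2,C2=L('v2')
tip2=(166+281/3.3,7+287/3.3)
# tip in v1: 800x600 view (391,271); teeth centre
h=lambda im,lo,hi:cv2.inRange(cv2.cvtColor(im,cv2.COLOR_RGB2HSV),np.array(lo),np.array(hi))
m2=h(i2,(10,120,60),(28,255,255));m2[:, :200]=0;m2[:,300:]=0;m2[:40]=0;m2[150:]=0
v,u=np.nonzero(m2);print(len(u),u.mean(),v.mean(),tip2)
X,e=tri([(C1,(391*.64,270*.64)),(C2,tip2)]);print("tip",X,e)
P=np.array([onz(C2,(a,b),.139)[:2] for a,b in zip(u,v)])
(cx,cy),rad=cv2.minEnclosingCircle(P.astype(np.float32));c=np.array([cx,cy]);print("c",c,"R",rad,"mean",P.mean(0), onz(C2,tip2,.153))
D=P-c;rr=np.hypot(*D.T);s=rr>10.2e-3;a=np.arctan2(D[s,1],D[s,0])
print("stem mod90",np.degrees(np.angle(np.exp(4j*a).mean()))/4, s.sum(),abs(np.exp(4j*a).mean()))
# collar
for im,C,z in((i1,C1,.058),(i2,C2,.058)):
    m=h(im,(105,120,40),(130,255,255));v,u=np.nonzero(m);
    q=onz(C,(u.mean(),v.mean()),.068)[:2];d=q-c;print("collar",len(u),q,np.hypot(*d),np.degrees(np.arctan2(d[1],d[0])))
b=[(u.mean(),v.mean()) for im in (i1,i2) for v,u in [np.nonzero(h(im,(105,120,40),(130,255,255)))]]
print(tri([(C1,b[0]),(C2,b[1])]))
# lever from top/scene blobs
T=cam("top");S=cam("scene");K,e=tri([(T,(310.9,185.1)),(S,(218.8,193.6))]);print("knob",K,e)
```

```text
594 250.28451178451178 93.10942760942761 (251.15151515151516, 93.96969696969697)
tip [0.52539732 0.13632484 0.152556  ] [np.float64(0.00038994420382726527), np.float64(0.00038994420382730495)]
c [0.52648276 0.13699342] R 0.013121250085532665 mean [0.52659227 0.13708562] [0.52556707 0.13667059 0.153     ]
stem mod90 -29.994373302887027 111 0.8320392634507477
collar 325 [0.44786689 0.13809131] 0.07862353442065813 179.19990605260017
collar 458 [0.44800212 0.13870501] 0.07849930580579918 178.7506337807107
(array([0.44755288, 0.13846586, 0.06665501]), [np.float64(0.0002965414652195443), np.float64(0.00029654146521958436)])
knob [ 0.5819739  -0.26606809  0.02011951] [np.float64(0.0002909740170444487), np.float64(0.00029097401704434694)]
```

Checks: the tip height is 0.1526 (expected 0.153), the teeth radius 13.1 mm and the collar at 78.5 mm. The stem is at (0.526, 0.137) and the outlet points along 179°. The teeth sit at 60°/150°, so the lever must point to about 150°, 29° clockwise of the outlet. Next, over to the lever.

```bash
python3 -m handwheel '[[[0,0,0,0.0275,0.0357,0,0.087],[0,0,0,0.0275,0.0357,0,0.087],[0,0,0,0.0275,0.0357,0,0.087],[0,0,0,0.0275,0.0357,0,0.087],[0,0,0,0.0275,0.0357,0,0.087],[0,0,0,0.0275,0.0357,0,0.087],[0,0,0,0.0275,0.0357,0,0.087],[0,0,0,0.0275,0.0357,0,0.087],[0,0,0,0.0275,0.0357,0,0.087],[0,0,0,0.0275,0.0357,0,0.087],[0,0,1.4,0,0,0,0.087],[0,0,1.4,0,0,0,0.087]]]' |head -2
python3 -m handwheel '[[[0,0,1.4,0,0,0,0.087],[0,0,1.4,0,0,0,0.087],[0,0,1.4,0,0,0,0.087],[0,0,1.4,0,0,0,0.087],[0,0,1.4,0,0,0,0.087],[0,0,1.4,0,0,0,0.087],[0,0,1.4,0,0,0,0.087],[0,0,1.4,0,0,0,0.087],[0,0,1.4,0,0,0,0.087],[0,0,1.4,0,0,0,0.087],[0,0,1.4,0,0,0.01,0.087],[0,0,1.4,0,0,0.02,0.087]]]' |head -2
python3 -m handwheel '[[[0,0,1.4,0,0,0.02,0.087],[0,0,1.4,0,0,0,0.087],[0,0,1.4,0,0,0,0.087],[0,0,0.5,0,0,0,0.087],[0,0,0,0,0,0,0.087],[0,0,0,0,0,0,0.087],[0,0,0,0,0,0,0.087]]]'
python3 shot.py l1;python3 - <<'E'
from h import *
d=np.load('l1.npz');im=d['im']
cv2.imwrite('pics/l1.png',cv2.cvtColor(cv2.resize(im,(800,600),interpolation=2),4))
E
```

```text
time_s: 3.3
tcp_pos: [0.54, -0.2766, 0.2473]
time_s: 4.5
tcp_pos: [0.5413, -0.2753, 0.2196]
time_s: 5.2
tcp_pos: [0.5397, -0.2744, 0.1978]
ee_rot: [[-0.991, -0.135, 0.001], [-0.135, 0.991, -0.0], [-0.001, -0.0, -1.0]]
wrist_force: [-0.0, -0.2, 0.7]
gripper_width: 0.999
gripper_force: 0.0
[ 0.53967627 -0.27435522  0.19777101] [-11.6  21.1  -4.6   0.  -64.2 -70.6] 5.2
```

View pics/l1.png

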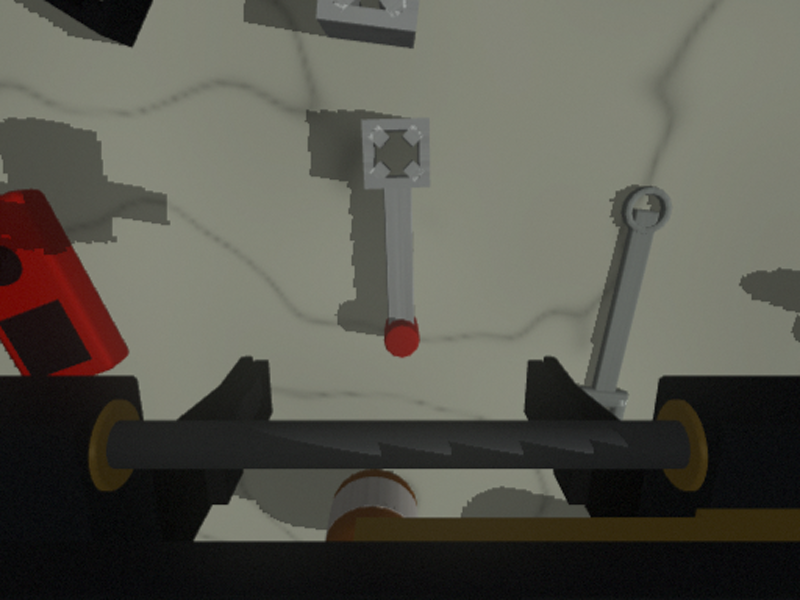

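The hub's top face spans (361,118) to (430,187), centred at (396,153), and the knob is at (401,337). The grooves are visible and the lever is right way up. I'll compute its pose and step to a pre-grasp above it for a second view.

Run:
```python
from h import *
d=np.load('l1.npz');R,p=d['R'],d['p'];C=cam("wrist",dict(ee_rot=R,tcp_pos=p))
h=onz(C,np.array((395.7,153))*.64,.036);k=onz(C,np.array((401.5,336))*.64,.036)
print(h,k,np.linalg.norm(h-k),np.degrees(np.arctan2(*(k-h)[1::-1])),"tool yaw",np.degrees(np.arctan2(R[1,0],R[0,0])))
print("hub in tool",R.T@(h-p))
```

```text
[ 0.46567815 -0.28562049  0.036     ] [ 0.58033091 -0.2662871   0.036     ] 0.11627139044714817 9.571491410765473 tool yaw -172.23114700764054
hub in tool [ 0.07493681 -0.001119    0.16172727]
```

```bash
python3 -m handwheel '[[[0,0,-0.15,0.04,0,0.02,0.087],[0,0,-0.15,0.035,-0.001,0.03,0.087],[0,0,0,0,0,0.03,0.087],[0,0,0,0,0,0,0.087],[0,0,0,0,0,0,0.087],[0,0,0,0,0,0,0.087]]]' |head -2
python3 shot.py l2;python3 - <<'E'
from h import *
d=np.load('l2.npz');im=d['im'];R,p=d['R'],d['p'];C=cam("wrist",dict(ee_rot=R,tcp_pos=p))
x,y=proj(C,(.4657,-.2856,.036)).astype(int);print(x,y)
c=im[y-75:y+135,x-110:x+110];print(x-110,y-75)
cv2.imwrite('pics/l2.png',cv2.cvtColor(cv2.resize(c,None,fx=2.8,fy=2.8,interpolation=2),4))
E
```

```text
time_s: 5.85
tcp_pos: [0.4673, -0.2862, 0.1193]
[ 0.46728347 -0.28616052  0.11930215] [-14.5  20.2 -18.8   0.  -50.8 -65.9] 5.85
255 197
145 122
```

View pics/l2.png

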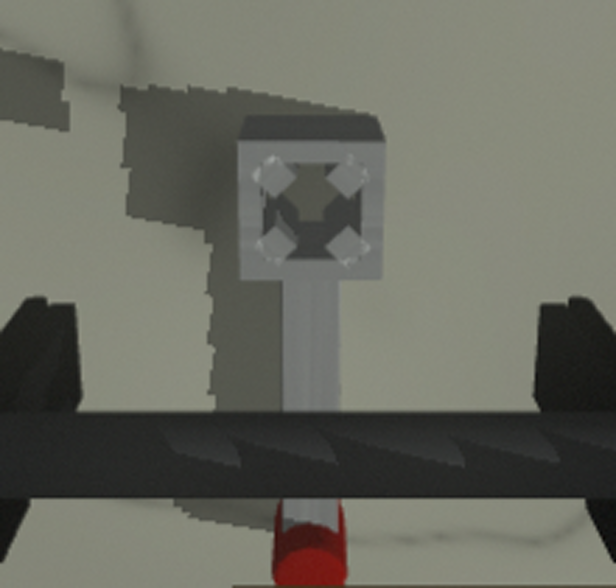

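The top face spans (238,141) to (385,279) and is square to the image, so the yaw is right. The fingers are clear of the hub on both sides.

Run:
```python
from h import *
d=np.load('l1.npz');C1=cam("wrist",dict(ee_rot=d['R'],tcp_pos=d['p']))
d=np.load('l2.npz');R,p=d['R'],d['p'];C=cam("wrist",dict(ee_rot=R,tcp_pos=p))
q=lambda a:(145+a[0]/2.8,122+a[1]/2.8)
X,e=tri([(C1,np.array((395.7,153))*.64),(C,q((311.5,209)))]);print(X,e,R.T@(X-p))
P=[onz(C,q(a),.036) for a in((238,141),(385,141),(384,279),(239,279))];c=np.mean(P,0);print(c,R.T@(c-p),[np.linalg.norm(P[i]-P[i-1]) for i in range(4)])
print(R)
```

```text
[ 0.46564426 -0.28543181  0.03434419] [np.float64(0.00022143372160787794), np.float64(0.00022143372160782953)] [0.00175282 0.00116658 0.0849508 ]
[ 0.46581763 -0.28518682  0.036     ] [0.00153598 0.00137581 0.08329522] [np.float64(0.039707824473640456), np.float64(0.039543909600604575), np.float64(0.03968970485806884), np.float64(0.04075522581204151)]
[[-0.9859814  -0.16682183  0.00333909]
 [-0.16682757  0.98598491 -0.00151972]
 [-0.00303877 -0.00205547 -0.99999327]]
```

```bash
python3 -m handwheel '[[[0,0,0,0.0015,0.0012,0.04,0.087],[0,0,0,0,0,0.04,0.087],[0,0,0,0,0,0.02,0.087],[0,0,0,0,0,0.01,0.087],[0,0,0,0,0,0,0.087],[0,0,0,0,0,0,0.087]]]'; python3 -m handwheel '[[[0,0,0,0,0,0.002,0.03],[0,0,0,0,0,0,0.03],[0,0,0,0,0,0,0.03],[0,0,0,0,0,0,0.03],[0,0,0,0,0,0,0.03],[0,0,0,0,0,0,0.03]]]'
```

```text
time_s: 6.5
tcp_pos: [0.4651, -0.2851, 0.0089]
ee_rot: [[-0.986, -0.166, 0.003], [-0.166, 0.986, -0.001], [-0.002, -0.001, -1.0]]
wrist_force: [-0.1, 0.7, -0.1]
gripper_width: 0.997
gripper_force: 0.0
time_s: 7.1
tcp_pos: [0.4636, -0.2848, 0.0056]
ee_rot: [[-0.986, -0.166, 0.0], [-0.166, 0.986, -0.0], [-0.0, -0.0, -1.0]]
wrist_force: [-0.1, 0.4, -0.5]
gripper_width: 0.542
gripper_force: 0.0
```

```bash
python3 -m handwheel '[[[0,0,0,0,0,0,0.03],[0,0,0,0,0,0,0.03],[0,0,0,0,0,0,0.03],[0,0,0,0,0,0,0.03]]]'; python3 -m handwheel '[[[0,0,0,0,0,-0.02,0.03],[0,0,0,0,0,-0.04,0.03],[0,0,0,0,0,-0.05,0.03],[0,0,0,0,0,-0.05,0.03],[0,0,0,0,0,-0.04,0.03],[0,0,0,0,0,0,0.03],[0,0,0,0,0,0,0.03]]]'
```

```text
time_s: 7.5
tcp_pos: [0.4637, -0.2848, 0.0056]
ee_rot: [[-0.986, -0.166, 0.0], [-0.166, 0.986, -0.0], [-0.0, -0.0, -1.0]]
wrist_force: [-0.1, -0.7, 1.1]
gripper_width: 0.457
gripper_force: 30.0
time_s: 8.2
tcp_pos: [0.4631, -0.2842, 0.2054]
ee_rot: [[-0.986, -0.165, 0.0], [-0.165, 0.986, 0.001], [-0.001, 0.001, -1.0]]
wrist_force: [-0.4, 0.1, -3.4]
gripper_width: 0.455
gripper_force: 30.0
```

Gripped at 39.7 mm width and lifted, with the load about 3 N as expected. Carrying it over to the valve.

```bash
python3 -m handwheel '[[[0,0,0,-0.007,0.02,0,0.03],[0,0,0,-0.0133,0.04,0,0.03],[0,0,0,-0.0133,0.04,0,0.03],[0,0,0,-0.0133,0.04,0,0.03],[0,0,0,-0.0133,0.04,0,0.03],[0,0,0,-0.0133,0.04,0,0.03],[0,0,0,-0.0133,0.04,0,0.03],[0,0,0,-0.0133,0.04,0,0.03],[0,0,0,-0.0133,0.04,0,0.03],[0,0,0,-0.0133,0.04,0,0.03],[0,0,0,-0.007,0.023,0,0.03],[0,0,-0.7,0,0,0,0.03]]]' |head -2
python3 -m handwheel '[[[0,0,-1.4,0,0,0,0.03],[0,0,-1.4,0,0,0,0.03],[0,0,-1.4,0,0,0,0.03],[0,0,-1.4,0,0,0,0.03],[0,0,-1.4,0,0,0,0.03],[0,0,-1.4,0,0,0,0.03],[0,0,-1.4,0,0,0,0.03],[0,0,-1.4,0,0,0,0.03],[0,0,-1.4,0,0,0,0.03],[0,0,-1.4,0,0,0,0.03],[0,0,-1.4,0,0,0,0.03],[0,0,-1.4,0,0,0,0.03]]]' |head -2
python3 -m handwheel '[[[0,0,-1.4,0,0,0,0.03],[0,0,-1.4,0,0,0,0.03],[0,0,-1.4,0,0,0,0.03],[0,0,-1.4,0,0,0,0.03],[0,0,-0.3,0,0,0,0.03],[0,0,0,0,0,0,0.03],[0,0,0,0,0,0,0.03],[0,0,0,0,0,0,0.03]]]'
python3 shot.py w1;python3 - <<'E'
from h import *
d=np.load('w1.npz');im=d['im']
cv2.imwrite('pics/w1.png',cv2.cvtColor(cv2.resize(im[130:330,130:390],(780,600),interpolation=2),4))
E
```

```text
time_s: 9.4
tcp_pos: [0.5275, 0.1374, 0.202]
time_s: 10.6
tcp_pos: [0.527, 0.1342, 0.2022]
time_s: 11.4
tcp_pos: [0.5282, 0.1346, 0.2044]
ee_rot: [[0.865, -0.502, -0.002], [-0.502, -0.865, -0.001], [-0.001, 0.002, -1.0]]
wrist_force: [0.6, 0.2, -2.3]
gripper_width: 0.454
gripper_force: 30.0
[0.52816613 0.13462784 0.20443596] [ 31.3  15.2 -12.4  -0.  -62.6  28.6] 11.4
```

View pics/w1.png

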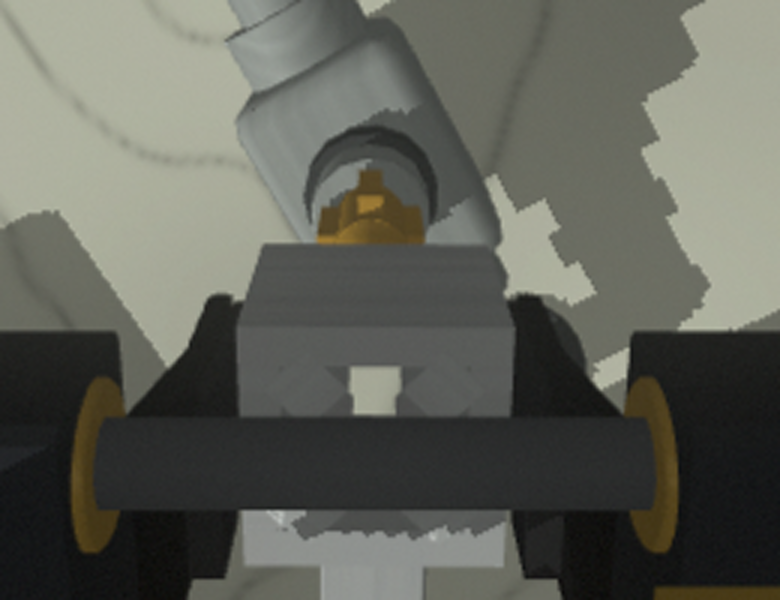

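The stem is at column about 371 and its near tooth at (371,180), pointing straight along the lever axis, so the angle is right. The hub is centred at column 375. Now the exact offset in tool axes.

Run:
```python
from h import *
d=np.load('w1.npz');R,p=d['R'],d['p'];C=cam("wrist",dict(ee_rot=R,tcp_pos=p));q=lambda a:(130+a[0]/3,130+a[1]/3)
P=np.array([onz(C,q(a),p[2]+.0304) for a in((238,325),(514,325),(505,567),(243,567))]);h=P.mean(0)
print("hub tool",R.T@(h-p),[np.linalg.norm(P[i]-P[i-1]) for i in range(4)])
for s in((.5254,.1365,.153),(.5265,.137,.139)):print("stem tool",(R.T@(np.array(s)-p))[:2])
t=(371,172);print("tooth end outer edge on z=.139",(R.T@(onz(C,q(t),.139)-p)),"lever yaw",np.degrees(np.arctan2(-R[1,0],-R[0,0])))
```

```text
hub tool [-0.0011219  -0.00025751 -0.03039908] [np.float64(0.04046708123985092), np.float64(0.03941532984767072), np.float64(0.040492059050667724), np.float64(0.04040117360664384)]
stem tool [-0.00326551 -0.00032381]
stem tool [-0.00254654 -0.00133299]
tooth end outer edge on z=.139 [ 0.015778   -0.00096149  0.065414  ] lever yaw 149.89710673523885
```

```bash
python3 -m handwheel '[[[0,0,0,-0.0015,-0.0008,0.02,0.03],[0,0,0,0,0,0.02,0.03],[0,0,0,0,0,0.005,0.03],[0,0,0,0,0,0,0.03],[0,0,0,0,0,0,0.03],[0,0,0,0,0,0,0.03]]]';python3 -m handwheel '[[[0,0,0,0,0,0.003,0.03],[0,0,0,0,0,0.003,0.03],[0,0,0,0,0,0.003,0.03],[0,0,0,0,0,0,0.03],[0,0,0,0,0,0,0.03]]]'
```

```text
time_s: 12.05
tcp_pos: [0.5285, 0.1366, 0.1617]
ee_rot: [[0.866, -0.501, 0.002], [-0.501, -0.866, 0.001], [0.001, -0.002, -1.0]]
wrist_force: [0.6, 0.0, -1.8]
gripper_width: 0.454
gripper_force: 30.0
time_s: 12.55
tcp_pos: [0.5277, 0.1362, 0.1514]
ee_rot: [[0.866, -0.501, -0.0], [-0.501, -0.866, -0.0], [-0.0, 0.0, -1.0]]
wrist_force: [0.1, -0.2, -2.2]
gripper_width: 0.458
gripper_force: 30.0
```

```bash
python3 -m handwheel '[[[0,0,0,0,0,0.002,0.03],[0,0,0,0,0,0.002,0.03],[0,0,0,0,0,0.001,0.03],[0,0,0,0,0,0.001,0.03],[0,0,0,0,0,0,0.03],[0,0,0,0,0,0,0.03]]]' | sed -n '2p;4p';python3 -m handwheel '[[[0,0,0,0,0,0.001,0.03],[0,0,0,0,0,0.001,0.03],[0,0,0,0,0,0.001,0.03],[0,0,0,0,0,0,0.03],[0,0,0,0,0,0,0.03]]]'| sed -n '2p;4p'
```

```text
tcp_pos: [0.5278, 0.1363, 0.1456]
wrist_force: [-0.4, -0.3, -2.3]
tcp_pos: [0.5278, 0.1363, 0.1425]
wrist_force: [-0.3, -0.1, -2.6]
```

```bash
python3 -m handwheel '[[[0,0,0,0,0,0.001,0.03],[0,0,0,0,0,0.001,0.03],[0,0,0,0,0,0.001,0.03],[0,0,0,0,0,0,0.03],[0,0,0,0,0,0,0.03]]]' | sed -n '2p;4p';python3 -m handwheel '[[[0,0,0,0,0,0.0015,0.03],[0,0,0,0,0,0.0015,0.03],[0,0,0,0,0,0.0015,0.03],[0,0,0,0,0,0.0015,0.03],[0,0,0,0,0,0,0.03],[0,0,0,0,0,0,0.03]]]'| sed -n '2p;4p'
```

```text
tcp_pos: [0.5278, 0.1363, 0.1395]
wrist_force: [-0.0, 1.2, -2.1]
tcp_pos: [0.5278, 0.1363, 0.1335]
wrist_force: [-0.2, -0.5, -3.0]
```

Engaged on the teeth with no resistance. Continuing to the seat, expected at TCP z of about 0.1206.

```bash
python3 -m handwheel '[[[0,0,0,0,0,0.0015,0.03],[0,0,0,0,0,0.0015,0.03],[0,0,0,0,0,0.0015,0.03],[0,0,0,0,0,0.0015,0.03],[0,0,0,0,0,0.0015,0.03],[0,0,0,0,0,0.0015,0.03],[0,0,0,0,0,0.001,0.03],[0,0,0,0,0,0,0.03],[0,0,0,0,0,0,0.03]]]' | sed -n '2p;4p';python3 -m handwheel '[[[0,0,0,0,0,0.001,0.03],[0,0,0,0,0,0.001,0.03],[0,0,0,0,0,0.0005,0.03],[0,0,0,0,0,0,0.03],[0,0,0,0,0,0,0.03]]]'| sed -n '2p;4p'
```

```text
tcp_pos: [0.5278, 0.1363, 0.1236]
wrist_force: [-0.2, 0.5, -2.1]
tcp_pos: [0.5278, 0.1363, 0.1211]
wrist_force: [-0.2, -0.4, -2.3]
```

```bash
python3 -m handwheel '[[[0,0,0,0,0,0.0005,0.03],[0,0,0,0,0,0.0003,0.03],[0,0,0,0,0,0,0.03],[0,0,0,0,0,0,0.03]]]' | sed -n '2p;4p';python3 -m handwheel '[[[0,0,0,0,0,0.0005,0.03],[0,0,0,0,0,0.0,0.03],[0,0,0,0,0,0,0.03]]]'| sed -n '2p;4p'
```

```text
tcp_pos: [0.5278, 0.1363, 0.1206]
wrist_force: [-0.8, 0.7, 1.2]
tcp_pos: [0.5279, 0.1363, 0.1206]
wrist_force: [-2.1, -0.7, 5.4]
```

Seated: z is 0.1206 exactly as expected and the force is rising gently. The valve is still 29° shut. Turning anticlockwise gently now.

```bash
cat > m.py <<'E'
from h import *
s=r.sense();R=s["ee_rot"];print(s["time_s"],s["tcp_pos"].round(4),"lever yaw",np.degrees(np.arctan2(-R[1,0],-R[0,0])).round(2),"F",s["wrist_force"].round(1),"M",s["moment"].round(2),s["gripper_width"])
E
python3 m.py
python3 -m handwheel '[[[0,0,-0.2,0,-0.00003,0,0.03],[0,0,-0.2,0,-0.00003,0,0.03],[0,0,-0.2,0,-0.00003,0,0.03],[0,0,-0.2,0,-0.00003,0,0.03],[0,0,-0.2,0,-0.00003,0,0.03]]]' >/dev/null; python3 m.py
python3 -m handwheel '[[[0,0,-0.3,0,-0.00005,0,0.03],[0,0,-0.3,0,-0.00005,0,0.03],[0,0,-0.3,0,-0.00005,0,0.03],[0,0,-0.3,0,-0.00005,0,0.03],[0,0,-0.3,0,-0.00005,0,0.03]]]' >/dev/null; python3 m.py
```

```text
16.85 [0.5279 0.1363 0.1206] lever yaw 149.96 F [-2.1 -0.7  5.4] M [-0.05  0.84  0.01] 0.4570243415231957
17.35 [0.5276 0.1366 0.1206] lever yaw 155.96 F [-4.3  2.   6.5] M [ 0.13  1.23 -0.23] 0.4578244196209192
17.85 [0.5275 0.1367 0.1205] lever yaw 164.95 F [-4.9  1.   7. ] M [ 0.14  1.32 -0.25] 0.4570419444494809
```

```bash
python3 -m handwheel '[[[0,0,-0.3,0,-0.00005,0,0.03],[0,0,-0.3,0,-0.00005,0,0.03],[0,0,-0.3,0,-0.00005,0,0.03],[0,0,-0.3,0,-0.00005,0,0.03],[0,0,-0.3,0,-0.00005,0,0.03],[0,0,-0.2,0,-0.00003,0,0.03]]]' >/dev/null; python3 m.py
python3 -m handwheel '[[[0,0,-0.1,0,-0.00002,0,0.03],[0,0,-0.1,0,-0.00002,0,0.03],[0,0,-0.1,0,-0.00002,0,0.03],[0,0,0,0,0,0,0.03]]]' >/dev/null; python3 m.py
```

```text
18.45 [0.5275 0.137  0.1205] lever yaw 175.14 F [-3.9  1.1  7.1] M [ 0.12  1.33 -0.31] 0.45625046854033313
18.85 [0.5275 0.1371 0.1205] lever yaw 176.9 F [-4.1  1.1  6.9] M [ 0.14  1.31 -0.23] 0.45856365040256375
```

```bash
python3 -m handwheel '[[[0,0,-0.1,0,-0.00002,0,0.03],[0,0,-0.1,0,-0.00002,0,0.03],[0,0,0,0,0,0,0.03]]]' >/dev/null; python3 m.py
python3 -m handwheel '[[[0,0,-0.1,0,-0.00002,0,0.03],[0,0,-0.1,0,-0.00002,0,0.03],[0,0,0,0,0,0,0.03]]]' >/dev/null; python3 m.py
```

```text
19.15 [0.5275 0.1371 0.1205] lever yaw 178.1 F [-4.8 -0.   6.7] M [ 0.19  1.31 -0.22] 0.4560041073177437
19.45 [0.5275 0.1372 0.1205] lever yaw 179.3 F [-3.5  2.3  6.9] M [ 0.21  1.38 -0.22] 0.4558937380578011
```

```bash
python3 -m handwheel '[[[0,0,-0.1,0,-0.00002,0,0.03],[0,0,-0.1,0,-0.00002,0,0.03],[0,0,0,0,0,0,0.03]]]' >/dev/null; python3 m.py
python3 -m handwheel '[[[0,0,-0.1,0,-0.00002,0,0.03],[0,0,-0.1,0,-0.00002,0,0.03],[0,0,0,0,0,0,0.03]]]' >/dev/null; python3 m.py
```

```text
19.75 [0.5275 0.1372 0.1206] lever yaw -179.5 F [-5.   2.3  6.7] M [ 0.2   1.34 -0.28] 0.4558079453091271
20.05 [0.5275 0.1372 0.1206] lever yaw -178.3 F [-4.9  0.1  6.7] M [ 0.14  1.32 -0.26] 0.4600964398070921
```

```bash
python3 -m handwheel '[[[0,0,-0.1,0,-0.00002,0,0.03],[0,0,-0.1,0,-0.00002,0,0.03],[0,0,0,0,0,0,0.03]]]' >/dev/null; python3 m.py
python3 -m handwheel '[[[0,0,-0.1,0,-0.00002,0,0.03],[0,0,0,0,0,0,0.03]]]' >/dev/null; python3 m.py
```

```text
20.35 [0.5275 0.1373 0.1205] lever yaw -177.1 F [-4.9  0.6  6.1] M [ 0.13  1.33 -0.23] 0.45795663398016645
20.55 [0.5275 0.1373 0.1205] lever yaw -176.51 F [-4.4  1.2  5.8] M [ 0.15  1.35 -0.27] 0.45618595353852354
```

```bash
python3 -m handwheel '[[[0,0,-0.1,0,-0.00002,0,0.03],[0,0,0,0,0,0,0.03]]]' >/dev/null; python3 m.py
python3 -m handwheel '[[[0,0,-0.1,0,-0.00002,0,0.03],[0,0,0,0,0,0,0.03]]]' >/dev/null; python3 m.py
```

```text
20.75 [0.5275 0.1373 0.1205] lever yaw -175.9 F [-5.1  0.4  7.4] M [ 0.16  1.29 -0.19] 0.45793499618045763
20.95 [0.5275 0.1373 0.1206] lever yaw -175.31 F [-4.8  1.8  6.3] M [ 0.15  1.37 -0.23] 0.4557950203630458
```

The stop is not felt yet, so I'll check the lever's real direction with the fixed cameras.

Run:
```python
from h import *
T=cam("top");S=cam("scene");it=cams.capture("top");i2=cams.capture("scene")
print("top",blobs(it,(0,120,50),(7,255,255),5),"blue",blobs(it,(105,120,50),(130,255,255),8));print("scene",blobs(i2,(0,120,50),(7,255,255),5))
print("exp knob top",proj(T,(.407,.137,.133)),"scene",proj(S,(.407,.137,.133)))
c=cv2.resize(it[120:280,110:310],(500,400),interpolation=2)
b=cv2.resize(i2[170:330,250:400],(375,400),interpolation=2)[:,:300]
cv2.imwrite("pics/chk.png",cv2.cvtColor(np.hstack([c,b]),4))
```

```text
top [(array([383.3, 180.9]), np.int32(532)), (array([192.1, 241.6]), np.int32(55)), (array([411.4, 247.4]), np.int32(48)), (array([337.1, 295.7]), np.int32(84))] blue [(array([401.5, 122. ]), np.int32(1043)), (array([200.5, 140.7]), np.int32(249)), (array([195.7, 230.4]), np.int32(9)), (array([507.5, 260.3]), np.int32(182)), (array([509.6, 281.6]), np.int32(8))]
scene [(array([219.3, 128.7]), np.int32(19)), (array([289.5, 142.7]), np.int32(59)), (array([178.2, 161.7]), np.int32(373)), (array([353.1, 203.8]), np.int32(40))]
exp knob top [189.69305133 240.52398372] scene [352.4137728  208.63240122]
```

View pics/chk.png

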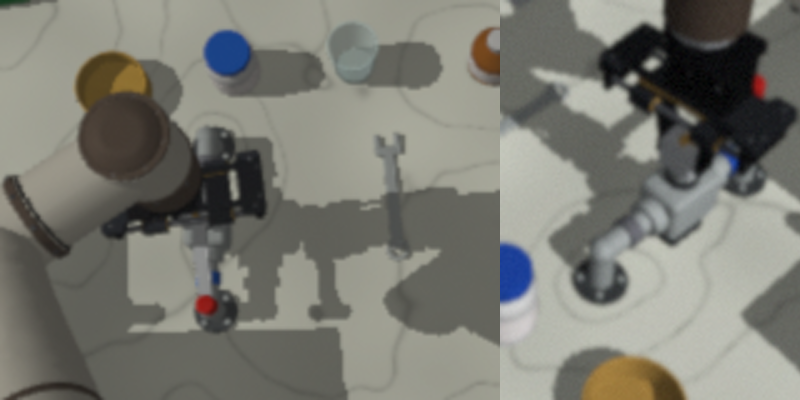

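The knob is at (206,305), next to the collar at (216,277). Now quantify it.

Run:
```python
from h import *
T=cam("top");S=cam("scene");c=np.array([.526,.137])
def a(q):d=q[:2]-c;return np.hypot(*d),np.degrees(np.arctan2(d[1],d[0]))%360
K,e=tri([(T,(192.1,241.6)),(S,(353.1,203.8))]);print(K,e,a(K))
for z in(.133,.15):k=onz(T,(192.1,241.6),z);print(z,k,a(k))
k0=onz(T,(310.9,185.1),.02);print("old knob top vs wrist",k0,"wrist (.5803,-.2663)")
b=onz(T,(192.6,230.5),.066);print("collar top",b,a(b))
print("tip top",onz(T,(188.7,203.6),.147))
```

```text
[0.40100597 0.12978441 0.14288133] [np.float64(0.002193290075306886), np.float64(0.002193290075307025)] (np.float64(0.12520212057324948), np.float64(183.3038722589126))
0.133 [0.40323273 0.12973728 0.133     ] (np.float64(0.12298191066785624), np.float64(183.3855847988306))
0.15 [0.40154609 0.12669502 0.15      ] (np.float64(0.12487981224690134), np.float64(184.7333816499627))
old knob top vs wrist [ 0.58178856 -0.26587273  0.02      ] wrist (.5803,-.2663)
collar top [0.44573574 0.13912706 0.066     ] (np.float64(0.08029243779151352), np.float64(178.48197678917347))
tip top [0.51933066 0.1345422  0.147     ]
```

```bash
python3 -m handwheel '[[[0,0,-0.05,0,-0.00001,0,0.03],[0,0,0,0,0,0,0.03]]]' >/dev/null; python3 m.py
python3 -m handwheel '[[[0,0,-0.05,0,-0.00001,0,0.03],[0,0,0,0,0,0,0.03]]]' >/dev/null; python3 m.py
```

```text
21.25 [0.5275 0.1373 0.1205] lever yaw -175.01 F [-5.1  1.4  7.1] M [ 0.1   1.3  -0.28] 0.454483989777266
21.45 [0.5275 0.1373 0.1206] lever yaw -174.71 F [-4.5  0.9  6.8] M [ 0.14  1.34 -0.28] 0.45492259462567414
```

Run:
```python
from h import *
d=np.load('v2.npz');im=d['im'];C=cam("wrist",dict(ee_rot=d['R'],tcp_pos=d['p']))
d1=np.load('v1.npz');C1=cam("wrist",dict(ee_rot=d1['R'],tcp_pos=d1['p']))
ang=lambda v:np.degrees(np.arctan2(v[1],v[0]))%360
q=lambda a:onz(C,(166+a[0]/3.3,7+a[1]/3.3),.068)
print("collars v2",ang(q((387,515))-q((170,35))),"body R",ang(q((410,345))-q((333,150))),"body L",ang(q((240,425))-q((150,215))))
w=lambda a:onz(C1,np.array(a)*.64,.068)
print("collars v1",ang(w((433,330))-w((344,148))))
T=cam("top");t=lambda a:onz(T,(150+a[0]/2.9,150+a[1]/2.9),.0)
print("flanges top",ang(t((135,273))-t((132,83))))
```

```text
collars v2 178.7739888127446 body R 177.177289922547 body L 176.35123300301737
collars v1 179.12694369032852
flanges top 179.20988124807621
```

```bash
python3 -m handwheel '[[[0,0,-0.05,0,-0.00001,0,0.03],[0,0,0,0,0,0,0.03]]]' >/dev/null; python3 m.py
```

```text
21.65 [0.5275 0.1373 0.1205] lever yaw -174.41 F [-5.5  1.   6.5] M [ 0.15  1.31 -0.24] 0.4543442885333467
```

```bash
python3 -m handwheel '[[[0,0,-0.05,0,-0.00001,0,0.03],[0,0,0,0,0,0,0.03]]]' >/dev/null; python3 m.py
```

```text
21.85 [0.5275 0.1374 0.1205] lever yaw -174.11 F [-4.8  0.7  8.1] M [ 0.18  1.29 -0.27] 0.456197632124264
```

The torque is still just the stem's friction, and the lever leads the stem by the groove play of about 4°. I'll back off within that play, let go, and look from above to measure the lever against the pipe.

```bash
python3 -m handwheel '[[[0,0,0.2,0,0.00004,0,0.03],[0,0,0.2,0,0.00004,0,0.03],[0,0,0,0,0,0,0.03]]]' >/dev/null; python3 m.py
python3 -m handwheel '[[[0,0,0.1,0,0.00002,0,0.03],[0,0,0.1,0,0.00002,0,0.03],[0,0,0,0,0,0,0.03]]]' >/dev/null; python3 m.py
python3 -m handwheel '[[[0,0,0,0,0,-0.0008,0.03],[0,0,0,0,0,0,0.087],[0,0,0,0,0,0,0.087],[0,0,0,0,0,0,0.087],[0,0,0,0,0,0,0.087],[0,0,0,0,0,0,0.087],[0,0,0,0,0,0,0.087]]]' >/dev/null; python3 m.py
```

```text
22.15 [0.5276 0.1373 0.1205] lever yaw -176.48 F [-4.1  0.5  6.2] M [ 0.14  1.17 -0.06] 0.45680690573040417
22.45 [0.5278 0.1372 0.1205] lever yaw -177.65 F [-4.7  0.2  6.3] M [0.   1.07 0.01] 0.45886094750892215
23.15 [0.528  0.1372 0.1205] lever yaw -177.66 F [-0.5 -0.4 -0. ] M [-0.09 -0.02 -0.  ] 0.9163121915137155
```

```bash
python3 -m handwheel '[[[0,0,0,0,0,-0.01,0.087],[0,0,0,0,0,-0.03,0.087],[0,0,0,0,0,-0.04,0.087],[0,0,0,0,0,-0.04,0.087],[0,0,0,-0.04,0,-0.02,0.087],[0,0,0,-0.045,0,0,0.087],[0,0,0,0,0,0,0.087],[0,0,0,0,0,0,0.087],[0,0,0,0,0,0,0.087]]]' >/dev/null; python3 shot.py f1
python3 - <<'E'
from h import *
d=np.load('f1.npz');im=d['im'];R,p=d['R'],d['p'];C=cam("wrist",dict(ee_rot=R,tcp_pos=p))
x,y=proj(C,(.48,.137,.14)).astype(int);y0=max(0,y-100);x0=x-90;print(x0,y0)
c=im[y0:y0+200,x0:x0+180];cv2.imwrite('pics/f1.png',cv2.cvtColor(cv2.resize(c,None,fx=3,fy=3,interpolation=2),4))
print("tool yaw",np.degrees(np.arctan2(R[1,0],R[0,0])))
E
```

```text
[0.4437245  0.13398103 0.26118817] [ 37.    4.3 -17.4   0.  -68.2  55.4] 24.05
162 47
tool yaw 2.3479297819081957
```

View pics/f1.png

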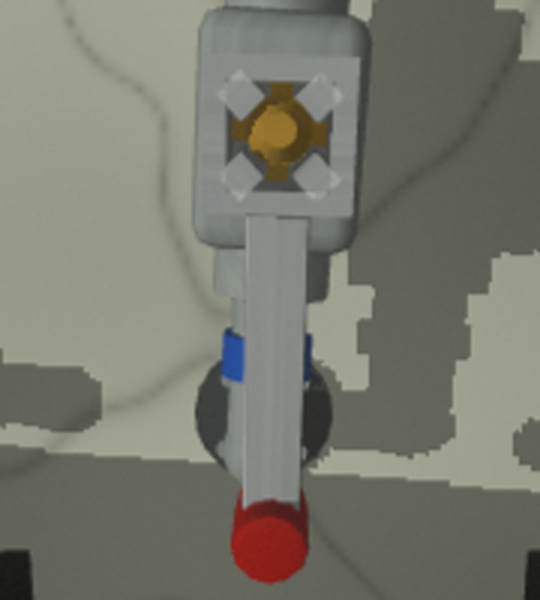

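The lever lies over the pipe with the collar visible on both sides at (223–246,356) and (304–312,356). The hub is at (281,137), the knob at (270,548), and the teeth sit centred in the grooves. Quantifying.

Run:
```python
from h import *
d=np.load('f1.npz');im=d['im'];R,p=d['R'],d['p'];C=cam("wrist",dict(ee_rot=R,tcp_pos=p))
q=lambda a,z:onz(C,(162+a[0]/3,47+a[1]/3),z)
ang=lambda v:np.degrees(np.arctan2(v[1],v[0]))%360
h=q((280.5,137),.151);k=q((270,548),.151);print(h,k,np.linalg.norm(h-k),"lever",ang(k-h))
a1=q((276.5,216),.139);a2=q((271,500),.139);print("arm",ang(a2-a1))
t=q((276,130),.153);co=q((267.5,356),.062);print("tip",t,"collar",co,np.linalg.norm((co-t)[:2]),"pipe",ang((co-t)))
d=ang(k-h)-ang(co-h);print("rel hub",ang(co-h),"knob off mm",120*np.sin(np.radians(d)))
print("teeth",ang(q((277,172),.139)-q((282,90),.139)), ang(q((240,130),.139)-q((319,132),.139))+90)
```

```text
[0.52432609 0.1364889  0.151     ] [0.40902425 0.13479645 0.151     ] 0.1153142593333191 lever 180.84094877404576
arm 181.17131114819185
tip [0.52598537 0.13772893 0.153     ] collar [0.44819959 0.13780049 0.062     ] 0.0777858151401613 pipe 179.9472885995879
rel hub 179.01294002802766 knob off mm 3.8279230713021493
teeth 178.702418242769 180.93039835435562
```

```bash
python3 -c "
from station import r
print(r.finish_job(), r.sense()['time_s'])"
```

```text
the job is handed in; nothing more can be done
the job is handed in; nothing more can be done
```

The lever is seated on the right tooth, was turned anticlockwise to line up with the pipe (knob about 4 mm off its line, towards the blue collar) and has been let go. I never felt the fully-open stop, and no verdict came back after handing in.

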